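# Pull the tote from the rack and sort the sensor modules

## Robot

A 7-joint arm with a two-finger parallel gripper is mounted at the origin on the work surface. World frame = base frame: x ahead of the robot, y to its left, z up, the work surface at z = 0. Lengths are in m, angles in degrees, forces in N, time in s.
With the tool pointing down it reaches from about 0.4 to 0.875 m from the base axis. Payload 6.5 kg.
Tool frame: the origin (TCP) lies at the very end of the fingers, on their centre line; the grasp point (between the pads) lies 19 mm behind it; z points along the fingers, y is the line along which they close (so a half turn about z gives the same grasp; the last joint's range is limited). The gripper opens to 85 mm and grips with 20 to 120 N. Pads are 22 mm wide; open, the fingers measure 114 mm over their backs; the gripper's body (76 mm by 85 mm) begins 54 mm behind the grasp point. The pads swing forward as they close: fully open they stand 13 mm farther back than shut.
Start: joints at [-76.329, 30.733, -0.252, 88.115, 0.149, 61.152, -4.079], TCP at [0.195, 0.62, 0.231] pointing down, gripper open.
Joint ranges: [-154.64, 154.64], [-21.42, 123.67], [-72.66, 72.17], [13.99, 137.28], [-74.86, 254.86], [10.95, 109.41], [-158.01, 158.01]. Speed limits (degrees/s): [136.94, 136.94, 180, 180, 180, 180, 180].

## Interface

Orientations are given as a 3x3 rotation matrix whose columns are the frame's x, y, z axes.
In Python, from workcell import * gives the robot as it stands.
- The arm moves only by the tool carry_out, never from a script. Its arguments are lists of equal length, an entry for each row: "fingers": the closure, from 0 (fully open) to 1 (shut); "travel": the shift along the world's x, y, z in m, a list of three; "twist": the turn, a rotation vector about the world's x, y, z in rad, a list of three. A call has 1 to 8 rows; each row is the pose to reach, as a shift and turn from the pose commanded when the call began; what a row does not reach only later rows make up. A row lasts 1/10 s, in which the tool goes at most 50 mm and 8.59 degrees, less where a joint would pass 70% of its speed; a pose out of reach is approached as far as the arm can. A call with a gripper value outside its range is refused whole. The fingers move at their own pace and stop on an object; the grip force is fixed at half the most. Time passes only in rows, so rows that repeat a pose let the fingers close. It gives the time, the measured TCP pose, the force, the opening and the grip force at its end, in the units of the state.
- get_obs(): the state, without advancing time (a new reading comes with each control period).
- read_camera(name): name is "side" or "top"; returns a dict with "image" (480x640x3 uint8, red, green, blue), "fov_y" (degrees; the focal length in pixels is half the picture's height over the tangent of half this angle, whatever the lens; pixels are square), "cx", "cy" (the principal point, pixels), "world_from_camera" (4x4, takes a point from camera to world coordinates). Camera axes: x right, y down, z forward; pixel columns grow to the right and rows downward; lengths in m; the calibration is good to about 2 mm. A picture is of the moment at which its call begins. There is no depth.
- hand_in(): hands the job in; it is judged then, once.
Trained networks look in the newest picture that a camera, given by its name, has taken for a name from the list of things; names that differ only in an ending like _2 or _b are one class to them, and where a whole thing is asked for, a point or a joint stands for the part that bears it (a point fixed in the world has none). Each returns a list of dicts, best first, with "score" (0 to 1); they miss things now and then, are a little off and sometimes report something else, mostly with a low value. They report only what shows in the picture. A call takes as long as a camera call. They do not tell look-alikes from the thing itself.
- look_for(camera, thing): "uv" ([column, row] in pixels, amid what is visible of it).
- pinpoint(camera, thing): "uv" ([column, row] in pixels: a listed point, or the origin of a listed thing).
The state is a dict: "time": time; "joints": joint angles; "qd": joint speeds; "tau": joint torques, N m; "tcp_pos": TCP position; "tcp_rot": TCP orientation; "contact_force": force on the tool from outside, world axes, zero at the start; "torque": the same for the moment, N m; "opening": opening from 0.0 (shut) to 1.0 (fully open); "gripper_force": force on a finger pad.
Only numpy, scipy, OpenCV 4.12 (cv2) and the standard library are available. Lean on these libraries where they do the work, as an engineer would, in place of code of your own. Each camera call takes 0.05 s, during which the arm holds its last target. There are 200 camera calls.

## Task

Take the orange-handled pull hook from its rest, hook its blade over the front lip of the blue tote (into the slot behind the lip) and drag the tote forward until all of it is out of the rack, about 3 cm clear of the rack's front. Lay the hook back on its rest as you found it, and stand every module upright in a pocket of the tray that matches its tag, green tags in the green pass tray and red tags in the red reject tray, one to a pocket. Keep the tote upright and outside the rack, and do not disturb the other things on the cart.

Things in the scene. Friction and masses are not known exactly. Their poses are not given: they have to be found in the camera images.
- rack: fixed dark steel rack bay on the cart deck, which is its floor. 320 (its x) x 310 mm (its y), origin at the centre of its footprint, it opens to its own -x (about world -y). Roof: a 12 mm wire deck with stock on it, clear height below 160 mm, not to be reached through. Clear width 286 mm between side rails 25 mm high; a post at each corner
- tote: loose shallow blue tote, in the bay at the start: 185 (its x) x 244 (its y) x 36 mm high, 0.35 kg, walls and floor 4 mm. Origin: centre of its underside; front = its -x side (paper label), facing the bay's opening. The modules stand in its rear compartment (x from -56 to 88 mm), in two rows of three places (x -19, 51; y -72, 0, 72 mm), some empty. Its drag on the deck is about 3 to 6 N
- hook_grip (a point): centre of the orange handle of the loose pull hook (0.15 kg): a bar 120 (hook's x) x 24 wide (y) x 30 mm tall (z). From its front end (+x) a 10 mm steel rod steps down and runs ahead, its axis 30 mm below the handle's centre, to an upright steel blade 165 mm ahead of the handle's centre, 6 mm thick (x), 34 mm wide (y), from 27 to 63 mm below the handle's centre
- rack_front (a point): middle of the rack's open front, on the deck: 160 mm ahead (-x) of the rack's origin; same axes as the rack
- tote_slot (a point): middle of the empty slot for the hook behind the tote's front wall, on the slot's floor (4 mm above the deck): 74.5 mm ahead (-x) of the tote's origin. The slot is 28 mm wide (x) and runs across the whole tote (y), open above, between the front wall and a partition, both 4 mm thick with tops 36 mm above the deck; axes as the tote
- hook_tip (a point): middle of the lower edge of the hook's blade: 165 mm ahead (+x) of and 63 mm below the handle's centre; same axes as the hook
- rest: fixed aluminium rest of the hook: base 130 (its x) x 70 x 8 mm, two saddles at x = -45 and 45 mm (10 mm thick in x), seats 55 mm above the deck between cheeks 34 mm apart and 69 mm high. Origin: centre of its underside. The hook's handle lies along x on both saddles, its centre over the origin and 70 mm up, blade to the rest's +x
- pass_tray: pass tray: fixed green plastic nest tray, 229 (its x) x 70 (its y) x 12 mm high, floor and walls 4 mm thick. Origin: centre of its underside. Three open pockets in a row, each 71 (x) x 62 (y) mm, centred at x = -75, 0, 75 mm, y = 0; a module standing in one has its centre 31 mm above the tray's origin
- reject_tray: reject tray: fixed red plastic nest tray, 229 (its x) x 70 (its y) x 12 mm high, floor and walls 4 mm thick. Origin: centre of its underside. Three open pockets in a row, each 71 (x) x 62 (y) mm, centred at x = -75, 0, 75 mm, y = 0; a module standing in one has its centre 31 mm above the tray's origin
- green1 (a point): upright black sensor module with a grey band and a green tag covering most of its top: 42 (its x) x 36 (its y) x 54 mm tall, about 70 g. This point is its centre, 27 mm above its underside; its z axis points up through the tag. It may be absent
- green2 (a point): upright black sensor module with a grey band and a green tag covering most of its top: 42 (its x) x 36 (its y) x 54 mm tall, about 70 g. This point is its centre, 27 mm above its underside; its z axis points up through the tag. It may be absent
- green3 (a point): upright black sensor module with a grey band and a green tag covering most of its top: 42 (its x) x 36 (its y) x 54 mm tall, about 70 g. This point is its centre, 27 mm above its underside; its z axis points up through the tag. It may be absent
- red1 (a point): upright black sensor module with a grey band and a red tag covering most of its top: 42 (its x) x 36 (its y) x 54 mm tall, about 70 g. This point is its centre, 27 mm above its underside; its z axis points up through the tag. It may be absent
- red2 (a point): upright black sensor module with a grey band and a red tag covering most of its top: 42 (its x) x 36 (its y) x 54 mm tall, about 70 g. This point is its centre, 27 mm above its underside; its z axis points up through the tag. It may be absent
- red3 (a point): upright black sensor module with a grey band and a red tag covering most of its top: 42 (its x) x 36 (its y) x 54 mm tall, about 70 g. This point is its centre, 27 mm above its underside; its z axis points up through the tag. It may be absent
- jug: bystander: white plastic bottle, 72 mm across, 130 mm tall; origin under its base
- tape: bystander: roll of white tape, 64 mm across, 19 mm high
- driver: bystander: screwdriver 170 mm long, lying
- offcut: bystander: aluminium extrusion offcut 120 x 20 x 20 mm
- beaker: bystander: clear beaker, 68 mm across, 85 mm tall
- meter: bystander: yellow multimeter 130 x 70 x 32 mm
Things that resemble listed ones, but are neither listed nor needed, are in the scene too. What is shaped like the part that bears red2 but purple or yellow is not meant.

How it is judged:
By the outcome, as a careful person would: the job done as asked, in the order asked, and still so for the second after the job is handed in, with the robot touching nothing.
Of m_green1, m_green2, m_green3, m_red1, m_red2, m_red3 only 4 to 6 are there at a start; the rules pass over those that are not, and their reading is None.
At some moment in a run one of m_green1, m_green2, m_green3, m_red1, m_red2, m_red3 may be knocked a few centimetres aside while the robot is not near it.
It also fails if it takes over 200 s, if anything falls off the work surface, if the arm or the gripper's body presses on something with over 40 N, if the wrist force passes 120 N, or if a joint passes its speed limit or range.

## Working session

There is one attempt and no reset: what is moved stays moved. The work goes in short steps, Python scripts to look and compute and a tool call to move; the robot and the scene stay as the last step left them, time stands still between calls to the robot, and variables do not carry over. Pictures are saved under pics/ and viewed, at most 14 in all, crops included, and the job is handed in when it is done.

Besides the shell and the picture viewer there is one more tool, called after "Emit:" as name(argument=value, ...), one argument or row to a line, values as JSON. carry_out: Moves the arm, as the interface text tells. Its arguments: {"type":"object","properties":{"fingers":{"type":"array","items":{"type":"number"}},"travel":{"type":"array","items":{"type":"array","items":{"type":"number"}}},"twist":{"type":"array","items":{"type":"array","items":{"type":"number"}}}},"required":["fingers","travel","twist"]}

```bash
ls; mkdir -p pics
python3 - <<'E'
from workcell import *
import cv2,numpy as np
o=get_obs();print(o['tcp_pos'],o['tcp_rot'],o['time'],o['opening'])
for n in("side","top"):
    c=read_camera(n);cv2.imwrite(f'pics/{n}0.png',c['image'][:,:,::-1]);print(n,c['fov_y'],c['cx'],c['cy'],c['world_from_camera'])
E
```

```text
pics
[0.19487887 0.61943295 0.23037581] [[-9.53940533e-01  2.99995462e-01 -4.27403282e-04]
 [ 2.99995744e-01  9.53938949e-01 -1.74224725e-03]
 [-1.14949631e-04 -1.79021944e-03 -9.99998391e-01]] 0.0 1.00288112472442
side 53.22572674977602 331.8136326767817 243.10242796273056 [[-0.79151654 -0.58391836  0.180391    0.33513912]
 [-0.61111057  0.75294971 -0.24415282  0.25249678]
 [ 0.00673996 -0.30348985 -0.95281083  1.07511124]
 [ 0.          0.          0.          1.        ]]
top 54.016955611605226 333.02295393322134 237.22139213453914 [[-0.00240801 -0.98359145  0.1803942   0.36683932]
 [-0.99999385  0.00190866 -0.00294163  0.00365821]
 [ 0.00254905 -0.18040017 -0.98359     1.09215238]
 [ 0.          0.          0.          1.        ]]
```

View pics/side0.png

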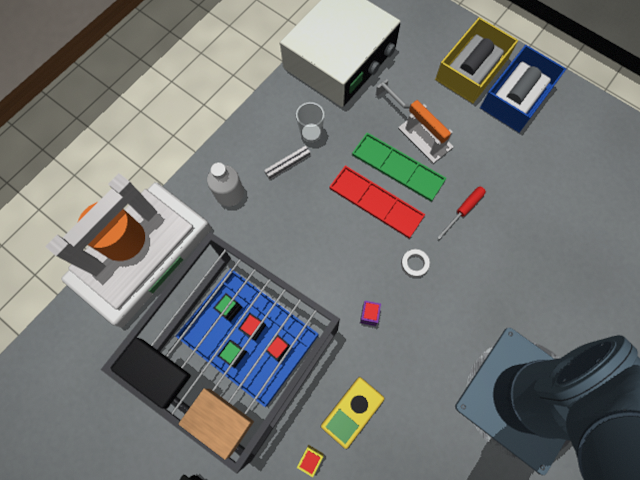

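View pics/top0.png

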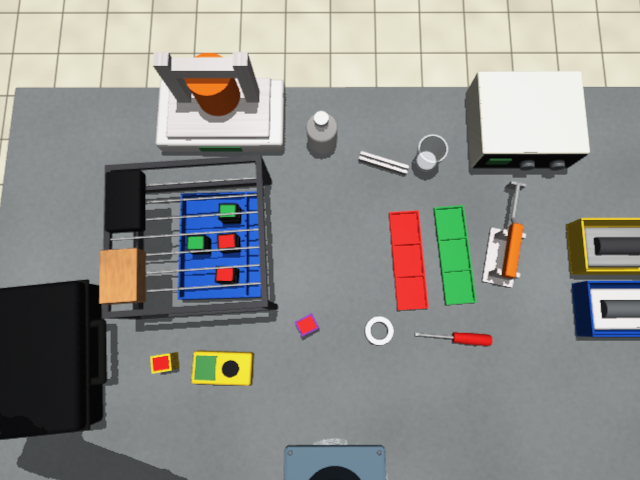

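Top view: the rack is at (190,235) opening right, with the tote and 4 modules (2 green, 2 red). The trays are at (408,260) red and (454,255) green, and the hook is at (513,250) with its blade at (516,185). Purple- and yellow-bodied decoys sit at (307,325) and (162,363).

```bash
cat > h.py <<'E'
from workcell import *
import cv2,numpy as np
CAM={}
def cam(n):
    c=read_camera(n);CAM[n]=c;return c
def K(c):
    f=c['image'].shape[0]/2/np.tan(np.radians(c['fov_y']/2));return f,c['cx'],c['cy']
def proj(n,p):
    c=CAM[n];f,cx,cy=K(c);T=np.linalg.inv(c['world_from_camera']);q=T[:3,:3]@np.array(p)+T[:3,3]
    return np.array([f*q[0]/q[2]+cx,f*q[1]/q[2]+cy])
def ray(n,uv):
    c=CAM[n];f,cx,cy=K(c);T=np.array(c['world_from_camera']);d=T[:3,:3]@np.array([(uv[0]-cx)/f,(uv[1]-cy)/f,1]);return T[:3,3],d
def atz(n,uv,z):
    o,d=ray(n,uv);return o+d*(z-o[2])/d[2]
def tri(a,b):
    o1,d1=ray('top',a);o2,d2=ray('side',b);A=np.stack([d1,-d2],1);t=np.linalg.lstsq(A,o2-o1,rcond=None)[0]
    p,q=o1+d1*t[0],o2+d2*t[1];return (p+q)/2,np.linalg.norm(p-q)
E
python3 - <<'E'
from h import *
np.set_printoptions(precision=4,suppress=True)
for n in("top","side"):
    cam(n);print(n,proj(n,[0,0,0]),proj(n,get_obs()['tcp_pos']))
Z=dict(rack=0,tote=0,hook_grip=.07,rack_front=0,tote_slot=.004,hook_tip=.007,rest=0,pass_tray=0,reject_tray=0,green1=.031,red1=.031,jug=0,tape=0,driver=0,beaker=0,meter=0,offcut=0)
for k,z in Z.items():
    for n in("top","side"):
        for r in pinpoint(n,k)[:5]:
            if r['score']>.3: print(k,n,round(r['score'],2),np.round(r['uv'],1),atz(n,r['uv'],z))
E
```

```text
top [333.8439 497.7801] [-24.0241 425.485 ]
side [524.3935 398.1011] [249.0665 669.9719]
rack top 0.54 [232.1 215.2] [0.6208 0.2402 0.    ]
tote top 0.86 [220.9 249.4] [0.5386 0.2635 0.    ]
tote side 0.97 [246.6 337.2] [0.5542 0.2657 0.    ]
tote side 0.52 [396.2 165.3] [ 0.5362 -0.2818  0.    ]
hook_grip top 0.92 [513.1 251.3] [ 0.5221 -0.395   0.07  ]
hook_grip side 0.83 [428.1 122.8] [ 0.528  -0.3861  0.07  ]
tote_slot top 0.75 [257.6 245.8] [0.5463 0.177  0.004 ]
tote_slot top 0.43 [322.8 139.9] [0.8081 0.0248 0.004 ]
tote_slot side 0.6 [270.5 308.4] [0.5527 0.1844 0.004 ]
hook_tip top 0.82 [512.2 185.6] [ 0.6906 -0.4288  0.007 ]
hook_tip side 0.73 [380.5  91. ] [ 0.6913 -0.4282  0.007 ]
rest top 0.63 [501.4 255.7] [ 0.5224 -0.3941  0.    ]
rest side 0.97 [427.8 135.7] [ 0.521  -0.3991  0.    ]
pass_tray top 0.8 [453.8 254.4] [ 0.5257 -0.2826  0.    ]
pass_tray side 0.73 [397.1 164.7] [ 0.5354 -0.2846  0.    ]
pass_tray side 0.48 [253.3 324.1] [0.5612 0.2347 0.    ]
reject_tray top 0.81 [405.9 258.4] [ 0.5164 -0.17    0.    ]
reject_tray side 0.94 [375.5 202.6] [ 0.518  -0.1694 
[... 810 characters left out ...]
 top 0.95 [320.8 140.9] [0.8071 0.0298 0.    ]
jug side 0.62 [228.2 191.9] [0.818 0.028 0.   ]
tape top 0.67 [374.9 328.1] [ 0.3565 -0.0945  0.    ]
tape side 0.59 [416.7 261.9] [ 0.3543 -0.1078  0.    ]
driver top 0.72 [452.4 333.9] [ 0.3431 -0.2705  0.    ]
driver top 0.33 [514.4 251.6] [ 0.532  -0.4253  0.    ]
beaker top 0.57 [425.7 159.7] [ 0.7585 -0.2255  0.    ]
beaker side 0.96 [313.6 135.6] [ 0.7501 -0.2212  0.    ]
beaker side 0.57 [279.  347.1] [0.4837 0.2385 0.    ]
meter top 0.95 [224.  368.4] [0.2686 0.2456 0.    ]
meter side 0.85 [352.6 409.4] [0.2775 0.2431 0.    ]
offcut top 0.63 [379.6 161.2] [ 0.7548 -0.1133  0.    ]
offcut side 0.84 [288.3 164.4] [ 0.7495 -0.1192  0.    ]
```

```bash
cat >> h.py <<'E'
from scipy.optimize import minimize
def mask(n,lo,hi,roi=None):
    h=cv2.cvtColor(CAM[n]['image'],cv2.COLOR_RGB2HSV);m=cv2.inRange(h,np.array(lo),np.array(hi))
    if roi: 
        z=np.zeros_like(m);a,b,c,d=roi;z[b:d,a:c]=m[b:d,a:c];m=z
    return m
def corners(x,y,yaw,L,W,z0,z1):
    c,s=np.cos(yaw),np.sin(yaw)
    return [[x+c*a-s*b,y+s*a+c*b,z] for a in(-L/2,L/2) for b in(-W/2,W/2) for z in(z0,z1)]
def sil(n,P):
    h=cv2.convexHull(np.array([proj(n,p) for p in P],np.float32)).reshape(-1,2)
    m=np.zeros((480*4,640*4),np.uint8);cv2.fillPoly(m,[np.int32(np.round((h+.5)*4))],255)
    return cv2.resize(m,(640,480),interpolation=cv2.INTER_AREA)/255.
def fit(ms,p0,L,W,z0,z1):
    # ms: {cam:mask}; maximise overlap of box silhouette
    def cost(p):
        e=0
        for n,m in ms.items():
            s=sil(n,corners(p[0],p[1],p[2],L,W,z0,z1));mm=m/255.;e+=1-np.minimum(s,mm).sum()/np.maximum(s,mm).sum()
        return e
    S=np.array([p0]+[np.array(p0)+d for d in np.diag([.015,.015,.1])])
    r=minimize(cost,p0,method='Nelder-Mead',options=dict(initial_simplex=S,xatol=1e-4,fatol=1e-4));return r.x,r.fun
def blobs(m,amin=40):
    n,_,st,ce=cv2.connectedComponentsWithStats(m);return [(ce[i].round(1),st[i][4]) for i in range(1,n) if st[i][4]>=amin]
E
python3 - <<'E'
from h import *
np.set_printoptions(precision=4,suppress=True)
for n in("top","side"): cam(n)
rois=dict(hook=dict(top=(480,200,540,300),side=(395,90,465,150)),
 tote=dict(top=(150,160,275,320),side=(160,230,345,420)),
 rej=dict(top=(380,200,432,320),side=(320,155,432,245)),pas=dict(top=(430,195,480,310),side=(345,125,450,205)))
col=dict(hook=((5,150,80),(18,255,255)),tote=((105,150,40),(125,255,255)),rej=((0,150,80),(4,255,255)),pas=((45,120,50),(85,255,255)))
def both(k):
    r={n:mask(n,*col[k],rois[k][n]) for n in("top","side")};
    print(k,{n:int((m>0).sum()) for n,m in r.items()});return r
H=both('hook');print(fit(H,[.525,-.39,-.23],.12,.024,.055,.085))
print(fit(both('pas'),[.53,-.283,.1],.229,.07,0,.012))
print(fit(both('rej'),[.517,-.17,.1],.229,.07,0,.012))
for n in H: print(n,fit({n:H[n]},[.525,-.39,-.23],.12,.024,.055,.085))
B=both('tote')
hull={}
for n,m in B.items():
    m=cv2.morphologyEx(m,cv2.MORPH_OPEN,np.ones((3,3)));p=cv2.convexHull(cv2.findNonZero(m));z=np.zeros_like(m);cv2.fillPoly(z,[p],255);hull[n]=z
print('tote',fit(hull,[.545,.265,1.6],.185,.244,0,.036));tt,_=fit(hull,[.545,.265,1.6],.185,.244,0,.036)
for n in hull: print(n,fit({n:hull[n]},[.545,.265,1.6],.185,.244,0,.036))
for n in("top","side"):
    for c,lo,hi in(('g',(45,120,50),(85,255,255)),('r',(0,150,80),(4,255,255))):
        for ce,a in blobs(mask(n,lo,hi,rois['tote'][n])): print(n,c,a,ce,atz(n,ce,.058))
V=[]
for n,(a,b,c,d) in(("top",(95,140,295,330)),("side",(95,225,345,475))):
    im=CAM[n]['image'][:,:,::-1].copy()
    hl=cv2.convexHull(np.array([proj(n,p) for p in corners(*tt,.185,.244,0,.036)],np.float32))
    im=im[b:d,a:c];f=400/im.shape[1];im=cv2.resize(im,None,fx=f,fy=f,interpolation=cv2.INTER_CUBIC)
    cv2.polylines(im,[np.int32((hl-np.array([a,b]))*f)],True,(0,255,255),1)
    V.append(cv2.copyMakeBorder(im,0,400-im.shape[0],0,0,cv2.BORDER_CONSTANT))
cv2.imwrite('pics/rack.png',np.hstack(V))
E
```

```text
hook {'top': 645, 'side': 609}
(array([ 0.526 , -0.3917, -0.2289]), np.float64(0.5136792791265814))
pas {'top': 3010, 'side': 2485}
(array([ 0.5284, -0.2809,  0.0837]), np.float64(0.10218810091348929))
rej {'top': 2999, 'side': 2620}
(array([ 0.5155, -0.1728,  0.0589]), np.float64(0.10271943749552437))
top (array([ 0.5253, -0.3925, -0.2139]), np.float64(0.2749582321279793))
side (array([ 0.5304, -0.3909, -0.2408]), np.float64(0.22908438774547069))
tote {'top': 5760, 'side': 6931}
tote (array([0.5468, 0.2606, 1.5929]), np.float64(0.08664990646378634))
top (array([0.5466, 0.262 , 1.5958]), np.float64(0.053057581028743916))
side (array([0.5507, 0.2609, 1.5975]), np.float64(0.02188901651950903))
top g 142 [226.9 208. ] [0.624 0.24  0.058]
top g 226 [194.9 242.3] [0.5456 0.3082 0.058 ]
top r 221 [226.1 240.7] [0.5491 0.2389 0.058 ]
top r 206 [224.3 274.3] [0.474  0.2399 0.058 ]
side g 121 [223.  303.1] [0.6294 0.2412 0.058 ]
side g 56 [229.8 307.6] [0.6115 0.2396 0.058 ]
side g 235 [229.5 352.1] [0.5504 0.3099 0.058 ]
side r 224 [249.8 324.5] [0.5543 0.2408 0.058 ]
side r 240 [277.1 347.1] [0.4788 0.2416 0.058 ]
```

View pics/rack.png

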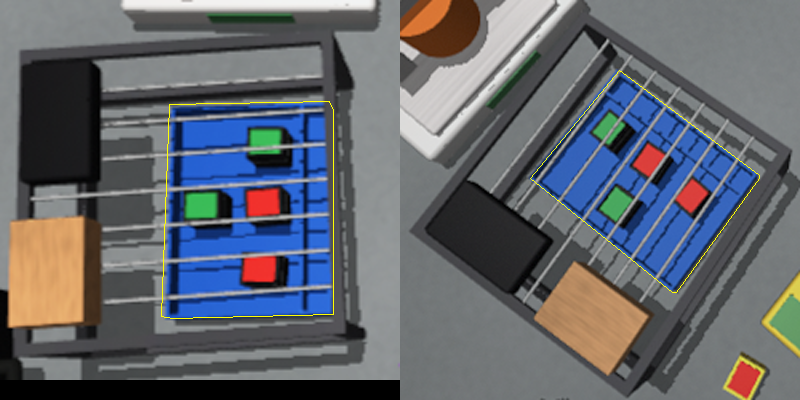

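Run:
```python
from h import *
np.set_printoptions(precision=4,suppress=True)
for n in("top","side"): cam(n)
for uv in((261.5,157.5),(267.5,306.5)): print('top',atz('top',uv,.172))
for uv in((338.75,320),(238.75,468.75),(212.5,236),(102.5,368.75)): print('side',atz('side',uv,.172))
```

```text
top [0.702  0.1471 0.172 ]
top [0.3996 0.128  0.172 ]
side [0.4029 0.1333 0.172 ]
side [0.3838 0.4412 0.172 ]
side [0.7023 0.1545 0.172 ]
side [0.6893 0.4669 0.172 ]
```

Emit:
carry_out(
  fingers=[0,0,0,0,0,0,0,0],
  travel=[
    [0,0,0.05],
    [0.02,-0.02,0.09],
    [0.06,-0.05,0.12],
    [0.1,-0.08,0.12],
    [0.14,-0.11,0.12],
    [0.18,-0.14,0.12],
    [0.22,-0.17,0.12],
    [0.26,-0.2,0.12],
  ],
  twist=[
    [0,0,-0.14],
    [0,0,-0.28],
    [0,0,-0.42],
    [0,0,-0.56],
    [0,0,-0.7],
    [0,0,-0.84],
    [0,0,-0.98],
    [0,0,-1.12],
  ],
)

```text
time: 2.9
tcp_pos: [0.4506, 0.423, 0.3517]
tcp_rot: [[-0.14, 0.99, 0.0], [0.99, 0.14, 0.001], [0.001, 0.0, -1.0]]
contact_force: [0.2, 0.4, 0.7]
opening: 0.998
gripper_force: 0.0
```

Emit:
carry_out(
  fingers=[0,0,0,0,0,0,0,0],
  travel=[
    [0.02,-0.045,0],
    [0.04,-0.09,0],
    [0.06,-0.135,0],
    [0.08,-0.18,0],
    [0.1,-0.225,0],
    [0.12,-0.27,0],
    [0.13,-0.315,0],
    [0.13,-0.36,0],
  ],
  twist=[
    [0,0,-0.14],
    [0,0,-0.28],
    [0,0,-0.42],
    [0,0,-0.56],
    [0,0,-0.7],
    [0,0,-0.84],
    [0,0,-0.98],
    [0,0,-1.12],
  ],
)

```text
time: 3.7
tcp_pos: [0.5801, 0.0624, 0.3513]
tcp_rot: [[0.83, 0.557, 0.001], [0.557, -0.83, -0.001], [0.0, 0.001, -1.0]]
contact_force: [1.1, 0.4, 0.4]
opening: 0.999
gripper_force: 0.0
```

Emit:
carry_out(
  fingers=[0,0,0,0,0,0,0,0],
  travel=[
    [0,-0.045,0],
    [0,-0.09,0],
    [-0.005,-0.138,0],
    [-0.01,-0.186,0],
    [-0.02,-0.234,0],
    [-0.03,-0.282,0],
    [-0.035,-0.33,0],
    [-0.04,-0.378,0],
  ],
  twist=[
    [0,0,-0.12],
    [0,0,-0.24],
    [0,0,-0.36],
    [0,0,-0.48],
    [0,0,-0.6],
    [0,0,-0.72],
    [0,0,-0.8],
    [0,0,-0.822],
  ],
)

```text
time: 4.5
tcp_pos: [0.539, -0.315, 0.3514]
tcp_rot: [[0.974, -0.225, 0.0], [-0.225, -0.974, 0.0], [0.0, -0.0, -1.0]]
contact_force: [0.4, 0.3, 1.3]
opening: 0.996
gripper_force: 0.0
```

Emit:
carry_out(
  fingers=[0,0,0,0],
  travel=[
    [0,0,-0.04],
    [0,0,-0.08],
    [0,0,-0.12],
    [0,0,-0.12],
  ],
  twist=[
    [0,0,0],
    [0,0,0],
    [0,0,0],
    [0,0,0],
  ],
)

```text
time: 4.9
tcp_pos: [0.5368, -0.311, 0.2263]
tcp_rot: [[0.975, -0.223, -0.008], [-0.223, -0.975, 0.005], [-0.009, -0.003, -1.0]]
contact_force: [0.5, 0.1, 0.1]
opening: 0.997
gripper_force: 0.0
```

Emit:
carry_out(
  fingers=[0,0,0,0,0],
  travel=[
    [-0.007,-0.04,0],
    [-0.014,-0.0755,0],
    [-0.014,-0.0755,-0.05],
    [-0.014,-0.0755,-0.08],
    [-0.014,-0.0755,-0.08],
  ],
  twist=[
    [0,0,0],
    [0,0,0],
    [0,0,0],
    [0,0,0],
    [0,0,0],
  ],
)

```text
time: 5.4
tcp_pos: [0.5243, -0.3875, 0.1493]
tcp_rot: [[0.975, -0.223, -0.004], [-0.223, -0.975, 0.003], [-0.005, -0.002, -1.0]]
contact_force: [-0.7, -0.2, -0.1]
opening: 1.0
gripper_force: 0.0
```

Run:
```python
from h import *
print(get_obs()['tcp_pos'],get_obs()['tcp_rot'])
V=[]
for n,(a,b) in(("top",(440,160)),("side",(350,50))):
    c=cam(n);V.append(cv2.resize(c['image'][b:b+150,a:a+150,::-1],(400,400),interpolation=cv2.INTER_CUBIC))
    print(n,proj(n,get_obs()['tcp_pos']))
cv2.imwrite('pics/hook.png',np.hstack(V))
```

```text
[ 0.52427078 -0.38754792  0.14925004] [[ 0.97483475 -0.22289251 -0.00401855]
 [-0.2228797  -0.97484003  0.0033998 ]
 [-0.00467524 -0.00241859 -0.99998615]]
top [525.21598372 243.58647518]
side [437.07407068 101.79860989]
```

View pics/hook.png

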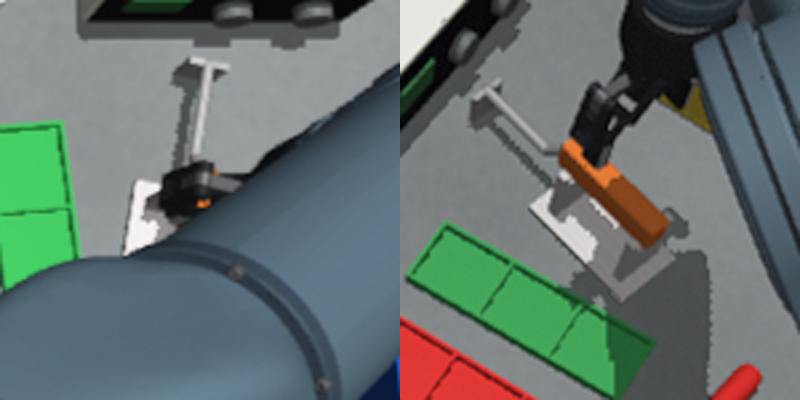

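Hand sits over the orange handle, aligned with it (side crop: handle (620,195), fingers (595,120)). Descending.

Emit:
carry_out(
  fingers=[0,0,0,0,0,0],
  travel=[
    [0,0,-0.03],
    [0,0,-0.055],
    [0,0,-0.075],
    [0,0,-0.09],
    [0,0,-0.1],
    [0,0,-0.1],
  ],
  twist=[
    [0,0,0],
    [0,0,0],
    [0,0,0],
    [0,0,0],
    [0,0,0],
    [0,0,0],
  ],
)

```text
time: 6.1
tcp_pos: [0.5256, -0.3891, 0.0515]
tcp_rot: [[0.975, -0.223, 0.0], [-0.223, -0.975, -0.0], [0.0, 0.0, -1.0]]
contact_force: [-0.1, 0.3, 0.5]
opening: 0.996
gripper_force: 0.0
```

Emit:
carry_out(
  fingers=[0.3,0.6,1,1,1,1,1,1],
  travel=[
    [0,0,0],
    [0,0,0],
    [0,0,0],
    [0,0,0],
    [0,0,0],
    [0,0,0],
    [0,0,0],
    [0,0,0],
  ],
  twist=[
    [0,0,0],
    [0,0,0],
    [0,0,0],
    [0,0,0],
    [0,0,0],
    [0,0,0],
    [0,0,0],
    [0,0,0],
  ],
)

```text
time: 6.9
tcp_pos: [0.5255, -0.3896, 0.052]
tcp_rot: [[0.975, -0.223, 0.001], [-0.223, -0.975, -0.001], [0.001, 0.0, -1.0]]
contact_force: [-0.4, 0.8, 5.2]
opening: 0.269
gripper_force: 59.4
```

Emit:
carry_out(
  fingers=[1,1,1,1,1,1,1,1],
  travel=[
    [0,0,0.01],
    [0,0,0.03],
    [0,0,0.055],
    [0,0,0.085],
    [0,0,0.115],
    [0,0,0.145],
    [0,0,0.17],
    [0,0,0.18],
  ],
  twist=[
    [0,0,0],
    [0,0,0],
    [0,0,0],
    [0,0,0],
    [0,0,0],
    [0,0,0],
    [0,0,0],
    [0,0,0],
  ],
)

```text
time: 7.7
tcp_pos: [0.5257, -0.3898, 0.234]
tcp_rot: [[0.975, -0.223, 0.003], [-0.223, -0.975, -0.002], [0.003, 0.001, -1.0]]
contact_force: [0.0, -0.2, -0.9]
opening: 0.273
gripper_force: 58.8
```

Run:
```python
from h import *
np.set_printoptions(precision=4,suppress=True)
o=get_obs();print(o['tcp_pos'],o['contact_force'],o['torque'],o['opening'])
for n in("top","side"): cam(n)
for k in('hook_tip','hook_grip'):
    a,b=pinpoint('top',k),pinpoint('side',k);print(k,a[:2],b[:2])
    if a and b: print(tri(a[0]['uv'],b[0]['uv']))
R=np.array(o['tcp_rot']);g=o['tcp_pos']-.019*R[:,2]
t=g+.165*R[:,0]-[0,0,.063];print('exp tip',t,proj('top',t),proj('side',t))
V=[cv2.resize(CAM[n]['image'][b:b+150,a:a+150,::-1],(400,400),interpolation=cv2.INTER_CUBIC) for n,(a,b) in(("top",(440,100)),("side",(350,20)))]
cv2.imwrite('pics/hook2.png',np.hstack(V))
```

```text
[ 0.5257 -0.3898  0.234 ] [ 0.0232 -0.2212 -0.8507] [-0.0148  0.0908 -0.0208] 0.27260920646520653
hook_tip [{'uv': [547.5, 161.8], 'score': 0.68}] [{'uv': [389.4, 42.5], 'score': 0.6}, {'uv': [414.4, 260.4], 'score': 0.47}]
(array([ 0.6922, -0.4366,  0.1769]), np.float64(0.0038589947910136185))
hook_grip [{'uv': [319.3, 139.0], 'score': 0.53}, {'uv': [224.9, 274.5], 'score': 0.28}] [{'uv': [444.9, 74.5], 'score': 0.96}]
(array([0.4417, 0.0194, 0.7997]), np.float64(0.08367017003848029))
exp tip [ 0.6865 -0.4266  0.1904] [545.6984 161.2643] [390.3149  42.9304]
```

View pics/hook2.png

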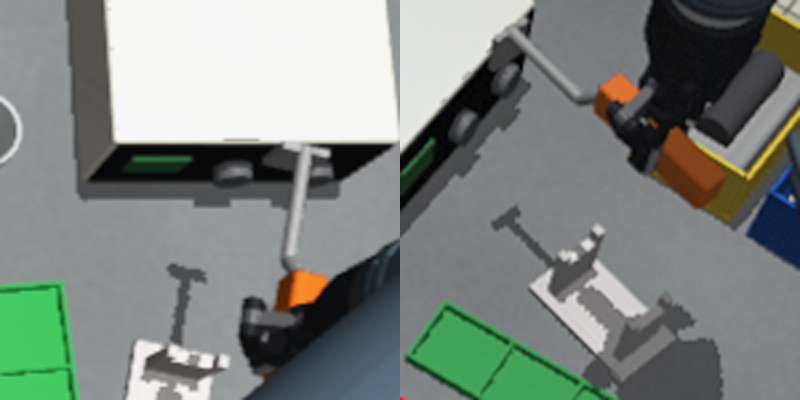

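Emit:
carry_out(
  fingers=[1,1,1,1,1,1,1,1],
  travel=[
    [0,0.01,0.005],
    [0,0.03,0.01],
    [0,0.05,0.015],
    [0,0.07,0.02],
    [0.005,0.09,0.02],
    [0.01,0.11,0.02],
    [0.015,0.135,0.02],
    [0.018,0.16,0.02],
  ],
  twist=[
    [0,0,0.08],
    [0,0,0.2],
    [0,0,0.33],
    [0,0,0.46],
    [0,0,0.59],
    [0,0,0.72],
    [0,0,0.85],
    [0,0,0.98],
  ],
)

```text
time: 8.8
tcp_pos: [0.5429, -0.2279, 0.2501]
tcp_rot: [[0.725, 0.689, -0.002], [0.689, -0.725, 0.0], [-0.001, -0.001, -1.0]]
contact_force: [0.7, 0.5, -1.9]
opening: 0.275
gripper_force: 58.9
```

Emit:
carry_out(
  fingers=[1,1,1,1,1,1,1,1],
  travel=[
    [0.002,0.02,0],
    [0.004,0.04,0],
    [0.006,0.065,0],
    [0.008,0.09,0],
    [0.01,0.115,0],
    [0.014,0.14,0],
    [0.018,0.16,0],
    [0.018,0.16,0],
  ],
  twist=[
    [0,0,0.12],
    [0,0,0.24],
    [0,0,0.37],
    [0,0,0.5],
    [0,0,0.63],
    [0,0,0.75],
    [0,0,0.857],
    [0,0,0.857],
  ],
)

```text
time: 9.6
tcp_pos: [0.5612, -0.0651, 0.25]
tcp_rot: [[-0.048, 0.999, -0.002], [0.999, 0.048, 0.002], [0.002, -0.002, -1.0]]
contact_force: [0.5, 0.2, -1.4]
opening: 0.272
gripper_force: 58.9
```

Emit:
carry_out(
  fingers=[1,1,1,1,1,1],
  travel=[
    [0,0,-0.04],
    [0,0,-0.08],
    [0,0,-0.12],
    [0,0,-0.145],
    [0,0,-0.155],
    [0,0,-0.155],
  ],
  twist=[
    [0,0,0],
    [0,0,0],
    [0,0,0],
    [0,0,0],
    [0,0,0],
    [0,0,0],
  ],
)

```text
time: 10.2
tcp_pos: [0.56, -0.0699, 0.0949]
tcp_rot: [[-0.039, 0.999, -0.003], [0.999, 0.039, -0.001], [-0.0, -0.003, -1.0]]
contact_force: [0.3, -0.4, -1.8]
opening: 0.269
gripper_force: 59.0
```

Run:
```python
from h import *
np.set_printoptions(precision=4,suppress=True)
o=get_obs();print(o['tcp_pos'],o['tcp_rot'],o['contact_force'],o['opening'])
for n in("top","side"): cam(n)
a,b=pinpoint('top','hook_tip'),pinpoint('side','hook_tip');print(a[:2],b[:2])
if a and b: print(tri(a[0]['uv'],b[0]['uv']))
R=np.array(o['tcp_rot']);g=o['tcp_pos']-.019*R[:,2]
t=g+.165*R[:,0]-[0,0,.063];print('exp tip',t,proj('top',t),proj('side',t))
V=[cv2.resize(CAM[n]['image'][b:b+200,a:a+200,::-1],(400,400),interpolation=cv2.INTER_CUBIC) for n,(a,b) in(("top",(180,150)),("side",(180,200)))]
cv2.imwrite('pics/st.png',np.hstack(V))
```

```text
[ 0.56   -0.0699  0.0949] [[-0.0393  0.9992 -0.0031]
 [ 0.9992  0.0393 -0.0005]
 [-0.0004 -0.0031 -1.    ]] [ 0.2679 -0.3885 -1.768 ] 0.26861148198982643
[{'uv': [294.9, 238.8], 'score': 0.79}, {'uv': [223.6, 369.9], 'score': 0.22}] [{'uv': [294.7, 270.7], 'score': 0.91}]
(array([0.5581, 0.0877, 0.0327]), np.float64(0.0009046305812442624))
exp tip [0.5536 0.095  0.0509] [290.968  239.1457] [293.8201 272.5151]
```

View pics/st.png

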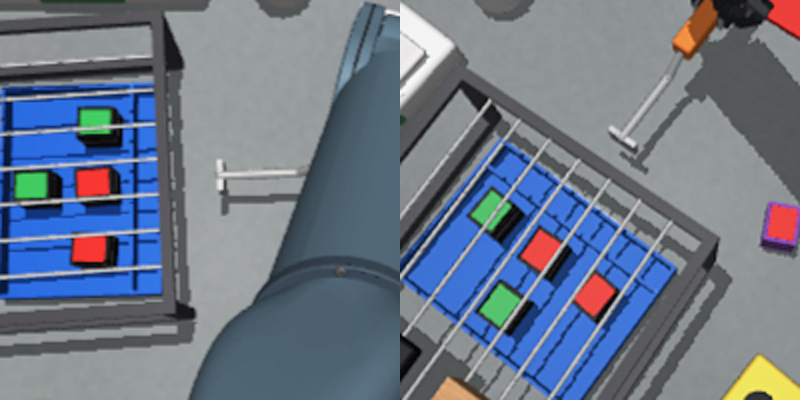

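Run:
```python
from h import *
o=get_obs();R=np.array(o['tcp_rot']);g=o['tcp_pos']-.019*R[:,2]
V=[]
for n,(a,b) in(("top",(275,205)),("side",(275,240))):
    c=cam(n);s=6;im=cv2.resize(c['image'][b:b+66,a:a+66,::-1],None,fx=s,fy=s,interpolation=cv2.INTER_CUBIC)
    for th,col in((0,(0,255,0)),(.1,(0,0,255))):
        X=R[:,0]*np.cos(th)-np.array([0,0,1])*np.sin(th);Zu=np.array([0,0,1])*np.cos(th)+R[:,0]*np.sin(th);Y=np.cross(Zu,X)
        P=[g+X*x+Y*y+Zu*z for x in(.162,.168) for y in(-.017,.017) for z in(-.027,-.063)]
        h=cv2.convexHull(np.array([proj(n,p) for p in P],np.float32));cv2.polylines(im,[np.int32((h-[a,b]+.5)*s)],True,col,1)
    V.append(im)
cv2.imwrite('pics/bl.png',np.hstack(V))
```

```text
(no output)
```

View pics/bl.png

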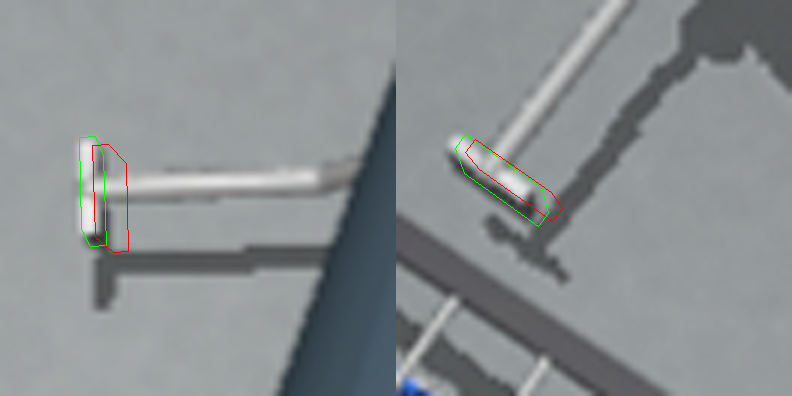

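Green overlay (level hook) matches the blade; no droop. Moving in over the lip and down.

Emit:
carry_out(
  fingers=[1,1,1,1,1,1,1],
  travel=[
    [-0.001,0.02,0],
    [-0.002,0.045,0],
    [-0.003,0.07,0],
    [-0.0035,0.085,0],
    [-0.0035,0.0915,0],
    [-0.0035,0.0915,0],
    [-0.0035,0.0915,0],
  ],
  twist=[
    [0,0,0],
    [0,0,0],
    [0,0,0],
    [0,0,0],
    [0,0,0],
    [0,0,0],
    [0,0,0],
  ],
)

```text
time: 11.2
tcp_pos: [0.5579, 0.0209, 0.0965]
tcp_rot: [[-0.04, 0.999, 0.0], [0.999, 0.04, -0.001], [-0.001, 0.0, -1.0]]
contact_force: [-1.4, -0.7, -0.9]
opening: 0.273
gripper_force: 59.0
```

Emit:
carry_out(
  fingers=[1,1,1,1,1,1],
  travel=[
    [0,0,-0.01],
    [0,0,-0.018],
    [0,0,-0.026],
    [0,0,-0.033],
    [0,0,-0.038],
    [0,0,-0.038],
  ],
  twist=[
    [0,0,0],
    [0,0,0],
    [0,0,0],
    [0,0,0],
    [0,0,0],
    [0,0,0],
  ],
)

```text
time: 11.8
tcp_pos: [0.5572, 0.0223, 0.0574]
tcp_rot: [[-0.041, 0.999, -0.001], [0.999, 0.041, -0.0], [-0.0, -0.002, -1.0]]
contact_force: [-0.4, 0.8, -1.5]
opening: 0.274
gripper_force: 59.0
```

Emit:
carry_out(
  fingers=[1,1,1,1,1,1],
  travel=[
    [0,-0.005,0],
    [0.001,-0.01,0],
    [0.001,-0.015,0],
    [0.001,-0.02,0],
    [0.001,-0.025,0],
    [0.001,-0.03,0],
  ],
  twist=[
    [0,0,0],
    [0,0,0],
    [0,0,0],
    [0,0,0],
    [0,0,0],
    [0,0,0],
  ],
)

```text
time: 12.4
tcp_pos: [0.5588, -0.0074, 0.0583]
tcp_rot: [[-0.041, 0.999, 0.0], [0.999, 0.041, 0.001], [0.001, 0.0, -1.0]]
contact_force: [-0.2, 4.0, -2.0]
opening: 0.27
gripper_force: 59.1
```

Run:
```python
from h import *
V=[]
for n,(a,b) in(("top",(150,150)),("side",(160,200))):
    c=cam(n);V.append(cv2.resize(c['image'][b:b+200,a:a+200,::-1],(400,400),interpolation=cv2.INTER_CUBIC))
cv2.imwrite('pics/dr.png',np.hstack(V))
```

```text
(no output)
```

View pics/dr.png

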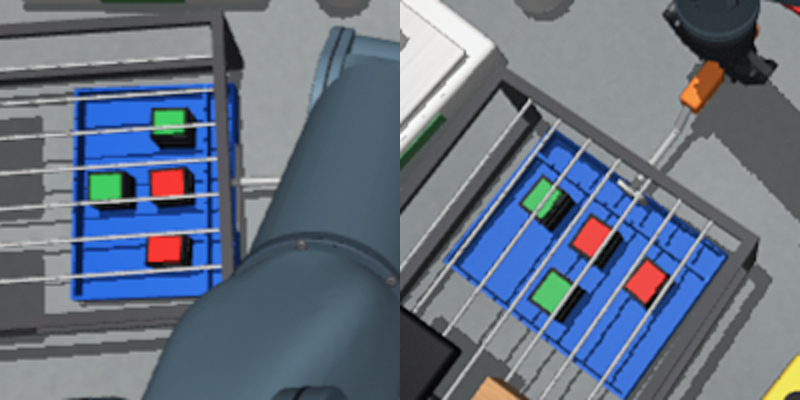

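Emit:
carry_out(
  fingers=[1,1,1,1,1,1,1,1],
  travel=[
    [0,-0.008,0],
    [0.001,-0.018,0],
    [0.001,-0.028,0],
    [0.002,-0.038,0],
    [0.002,-0.048,0],
    [0.003,-0.058,0],
    [0.003,-0.068,0],
    [0.003,-0.078,0],
  ],
  twist=[
    [0,0,0],
    [0,0,0],
    [0,0,0],
    [0,0,0],
    [0,0,0],
    [0,0,0],
    [0,0,0],
    [0,0,0],
  ],
)

```text
time: 13.3
tcp_pos: [0.5618, -0.0865, 0.0583]
tcp_rot: [[-0.041, 0.999, 0.0], [0.999, 0.041, -0.0], [-0.0, 0.0, -1.0]]
contact_force: [0.3, 3.7, -2.9]
opening: 0.274
gripper_force: 59.2
```

Emit:
carry_out(
  fingers=[1,1,1,1,1,1,1,1],
  travel=[
    [0,-0.01,0],
    [0.001,-0.02,0],
    [0.001,-0.03,0],
    [0.002,-0.04,0],
    [0.002,-0.05,0],
    [0.003,-0.06,0],
    [0.003,-0.07,0],
    [0.003,-0.08,0],
  ],
  twist=[
    [0,0,0],
    [0,0,0],
    [0,0,0],
    [0,0,0],
    [0,0,0],
    [0,0,0],
    [0,0,0],
    [0,0,0],
  ],
)

```text
time: 14.1
tcp_pos: [0.5648, -0.1664, 0.0583]
tcp_rot: [[-0.041, 0.999, 0.0], [0.999, 0.041, -0.0], [-0.0, 0.0, -1.0]]
contact_force: [0.2, 4.1, -2.4]
opening: 0.268
gripper_force: 59.2
```

Emit:
carry_out(
  fingers=[1,1,1,1,1,1,1,1],
  travel=[
    [0,-0.01,0],
    [0.001,-0.02,0],
    [0.001,-0.03,0],
    [0.002,-0.038,0],
    [0.002,-0.046,0],
    [0.002,-0.051,0],
    [0.002,-0.055,0],
    [0.002,-0.055,0],
  ],
  twist=[
    [0,0,0],
    [0,0,0],
    [0,0,0],
    [0,0,0],
    [0,0,0],
    [0,0,0],
    [0,0,0],
    [0,0,0],
  ],
)

```text
time: 14.9
tcp_pos: [0.5667, -0.2217, 0.0584]
tcp_rot: [[-0.04, 0.999, 0.0], [0.999, 0.04, -0.001], [-0.001, 0.0, -1.0]]
contact_force: [-0.5, 0.2, -0.8]
opening: 0.273
gripper_force: 59.2
```

```bash
cat > tote.py <<'E'
from h import *
np.set_printoptions(precision=4,suppress=True)
for n in("top","side"): cam(n)
def tote(p0,cams=("top","side")):
    hull={}
    for n in cams:
        m=mask(n,(105,150,40),(125,255,255),dict(top=(150,160,420,340),side=(160,200,420,420))[n])
        m=cv2.morphologyEx(m,cv2.MORPH_OPEN,np.ones((3,3)));p=cv2.convexHull(cv2.findNonZero(m));z=np.zeros_like(m);cv2.fillPoly(z,[p],255);hull[n]=z
    return {n:fit({n:hull[n]},p0,.185,.244,0,.036) for n in hull}
def clear(p):
    C=np.array(corners(*p,.185,.244,0,0))[:,:2];f=np.array([.5515,.141]);nx=np.array([-.066,.998]);return -((C-f)@nx).max()
E
python3 - <<'E'
from tote import *
for n,(p,f) in tote([.557,.045,1.61]).items(): print(n,p,f,clear(p))
im=np.hstack([cv2.resize(CAM[n]['image'][:,:,::-1],(400,300),interpolation=cv2.INTER_AREA) for n in CAM]);cv2.imwrite('pics/out.png',im)
E
```

```text
top [0.5533 0.0286 1.6086] 0.011631629111442887 0.01640977910348771
side [0.5584 0.0275 1.6021] 0.049336827503902 0.01700129852622044
```

View pics/out.png

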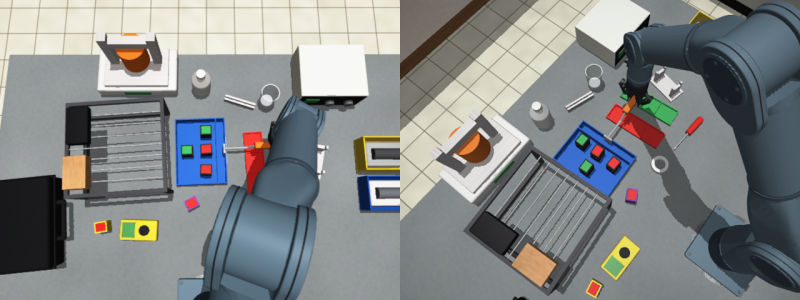

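Emit:
carry_out(
  fingers=[1,1,1,1,1],
  travel=[
    [0,-0.004,0],
    [0,-0.008,0],
    [0,-0.011,0],
    [0,-0.012,0],
    [0,-0.012,0],
  ],
  twist=[
    [0,0,0],
    [0,0,0],
    [0,0,0],
    [0,0,0],
    [0,0,0],
  ],
)

```text
time: 15.5
tcp_pos: [0.5667, -0.2329, 0.0583]
tcp_rot: [[-0.041, 0.999, -0.0], [0.999, 0.041, -0.0], [-0.0, -0.0, -1.0]]
contact_force: [0.1, 1.2, -1.9]
opening: 0.272
gripper_force: 59.1
```

Run:
```python
from tote import *
for n,(p,f) in tote([.557,.02,1.61]).items(): print(n,p,f,clear(p))
for n in CAM:
    for k in('rack_front','rack'): print(n,k,[(r['score'],atz(n,r['uv'],0)) for r in pinpoint(n,k)[:1]])
```

```text
top [0.5533 0.0177 1.607 ] 0.01200025175667696 0.02701241000959894
side [0.5579 0.0184 1.6071] 0.027650779914973334 0.02662207875203474
top rack_front []
top rack []
side rack_front [(0.54, array([ 0.5206, -0.168 ,  0.    ]))]
side rack []
```

Emit:
carry_out(
  fingers=[1,1,1,1,1,1,1,1],
  travel=[
    [0,0.005,0],
    [0,0.008,0],
    [0,0.008,0.015],
    [0,0.008,0.04],
    [0,0.008,0.08],
    [0,0.008,0.12],
    [0,0.008,0.16],
    [0,0.008,0.18],
  ],
  twist=[
    [0,0,0],
    [0,0,0],
    [0,0,0],
    [0,0,0],
    [0,0,0],
    [0,0,0],
    [0,0,0],
    [0,0,0],
  ],
)

```text
time: 16.6
tcp_pos: [0.5682, -0.2259, 0.2436]
tcp_rot: [[-0.04, 0.999, 0.006], [0.999, 0.04, -0.002], [-0.003, 0.006, -1.0]]
contact_force: [0.1, -0.5, -1.2]
opening: 0.27
gripper_force: 59.3
```

Emit:
carry_out(
  fingers=[1,1,1,1,1,1,1,1],
  travel=[
    [0,-0.01,0],
    [-0.005,-0.02,0],
    [-0.01,-0.03,0],
    [-0.015,-0.04,0],
    [-0.02,-0.05,0],
    [-0.025,-0.06,0],
    [-0.03,-0.07,0],
    [-0.035,-0.08,0],
  ],
  twist=[
    [0,0,-0.1],
    [0,0,-0.22],
    [0,0,-0.35],
    [0,0,-0.48],
    [0,0,-0.61],
    [0,0,-0.74],
    [0,0,-0.87],
    [0,0,-1.0],
  ],
)

```text
time: 17.4
tcp_pos: [0.5315, -0.3052, 0.2396]
tcp_rot: [[0.822, 0.57, 0.001], [0.57, -0.822, -0.0], [0.001, 0.001, -1.0]]
contact_force: [-0.2, 0.4, -2.5]
opening: 0.276
gripper_force: 59.2
```

Run:
```python
from h import *
o=get_obs();R=o['tcp_rot'];print(o['tcp_pos'],np.arctan2(R[1,0],R[0,0]),[.5255,-.3900,.2325]-o['tcp_pos'],-.2242-np.arctan2(R[1,0],R[0,0]))
```

```text
[ 0.53153714 -0.30520865  0.23962189] 0.6062721210593621 [-0.00603714 -0.08479135 -0.00712189] -0.8304721210593622
```

Emit:
carry_out(
  fingers=[1,1,1,1,1,1,1,1],
  travel=[
    [0,-0.012,0],
    [-0.001,-0.024,0],
    [-0.002,-0.036,0],
    [-0.003,-0.048,0],
    [-0.004,-0.06,0],
    [-0.005,-0.072,0],
    [-0.006,-0.085,0],
    [-0.006,-0.085,0],
  ],
  twist=[
    [0,0,-0.12],
    [0,0,-0.24],
    [0,0,-0.36],
    [0,0,-0.48],
    [0,0,-0.6],
    [0,0,-0.72],
    [0,0,-0.837],
    [0,0,-0.837],
  ],
)

```text
time: 18.2
tcp_pos: [0.5249, -0.3915, 0.2394]
tcp_rot: [[0.974, -0.226, 0.0], [-0.226, -0.974, -0.002], [0.001, 0.002, -1.0]]
contact_force: [-0.2, -0.4, -1.5]
opening: 0.27
gripper_force: 59.2
```

Emit:
carry_out(
  fingers=[1,1,1,1,1,1],
  travel=[
    [0,0,-0.04],
    [0,0,-0.08],
    [0,0,-0.11],
    [0,0,-0.13],
    [0,0,-0.135],
    [0,0,-0.135],
  ],
  twist=[
    [0,0,0],
    [0,0,0],
    [0,0,0],
    [0,0,0],
    [0,0,0],
    [0,0,0],
  ],
)

```text
time: 18.8
tcp_pos: [0.5259, -0.389, 0.1036]
tcp_rot: [[0.975, -0.221, -0.0], [-0.221, -0.975, 0.001], [-0.0, -0.001, -1.0]]
contact_force: [0.5, -0.1, -1.4]
opening: 0.272
gripper_force: 59.3
```

Run:
```python
from h import *
o=get_obs();R=o['tcp_rot'];print(o['tcp_pos'],[.5255,-.3896,.052]-o['tcp_pos'],-.2242-np.arctan2(R[1,0],R[0,0]))
V=[]
for n in("top","side"):
    cam(n)
    a,b=dict(top=(440,160),side=(340,40))[n];V.append(cv2.resize(CAM[n]['image'][b:b+130,a:a+130,::-1],(400,400),interpolation=cv2.INTER_CUBIC))
    t=o['tcp_pos']-.019*R[:,2]+.165*R[:,0]-[0,0,.063];print(proj(n,t),pinpoint(n,'hook_tip')[:1])
cv2.imwrite('pics/ret.png',np.hstack(V))
```

```text
[ 0.52594751 -0.38900863  0.10355935] [-0.00044751 -0.00059137 -0.05155935] -0.0012774065306496718
[519.55825871 180.56774712] [{'uv': [521.9, 178.4], 'score': 0.76}]
[383.48480184  79.92595047] [{'uv': [384.1, 77.3], 'score': 0.64}]
```

View pics/ret.png

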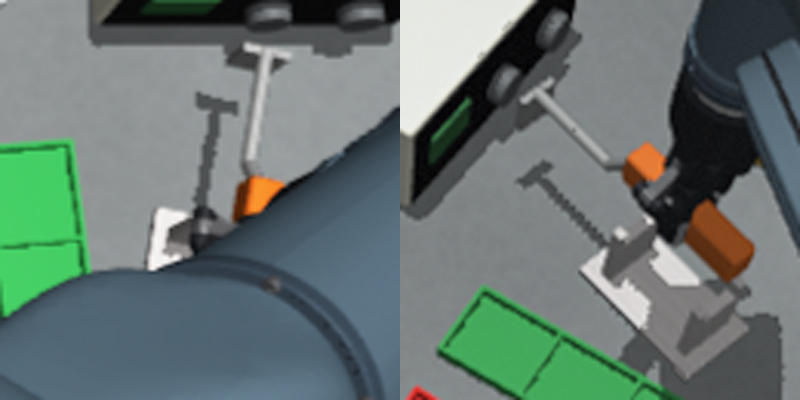

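Emit:
carry_out(
  fingers=[1,1,1,1,1,1,1],
  travel=[
    [0,0,-0.012],
    [0,0,-0.022],
    [0,0,-0.032],
    [0,0,-0.041],
    [0,0,-0.047],
    [0,0,-0.051],
    [0,0,-0.051],
  ],
  twist=[
    [0,0,0],
    [0,0,0],
    [0,0,0],
    [0,0,0],
    [0,0,0],
    [0,0,0],
    [0,0,0],
  ],
)

```text
time: 19.7
tcp_pos: [0.5257, -0.3898, 0.0523]
tcp_rot: [[0.975, -0.223, 0.0], [-0.223, -0.975, 0.0], [0.0, -0.0, -1.0]]
contact_force: [0.3, -0.4, -1.2]
opening: 0.271
gripper_force: 59.4
```

Emit:
carry_out(
  fingers=[1,1,0.6,0.4,0,0,0,0],
  travel=[
    [0,0,-0.001],
    [0,0,-0.001],
    [0,0,-0.001],
    [0,0,-0.001],
    [0,0,-0.001],
    [0,0,-0.001],
    [0,0,-0.001],
    [0,0,-0.001],
  ],
  twist=[
    [0,0,0],
    [0,0,0],
    [0,0,0],
    [0,0,0],
    [0,0,0],
    [0,0,0],
    [0,0,0],
    [0,0,0],
  ],
)

```text
time: 20.5
tcp_pos: [0.5258, -0.3896, 0.0513]
tcp_rot: [[0.975, -0.223, -0.0], [-0.223, -0.975, -0.0], [-0.0, 0.0, -1.0]]
contact_force: [0.8, 0.8, -0.4]
opening: 1.002
gripper_force: 0.0
```

Emit:
carry_out(
  fingers=[0,0,0,0,0,0,0,0],
  travel=[
    [0,0,0],
    [0,0,0.02],
    [0,0,0.05],
    [0,0,0.09],
    [0,0,0.13],
    [0,0,0.17],
    [0,0,0.21],
    [0,0,0.24],
  ],
  twist=[
    [0,0,0],
    [0,0,0],
    [0,0,0],
    [0,0,0],
    [0,0,0],
    [0,0,0],
    [0,0,0],
    [0,0,0],
  ],
)

```text
time: 21.3
tcp_pos: [0.5257, -0.3905, 0.2958]
tcp_rot: [[0.975, -0.224, 0.003], [-0.224, -0.975, -0.002], [0.003, 0.001, -1.0]]
contact_force: [0.3, 0.2, -0.5]
opening: 1.001
gripper_force: 0.0
```

```bash
cat > mods.py <<'E'
from tote import *
def mods(roi=dict(top=(150,160,420,345),side=(160,170,430,420))):
    G=dict(g=((45,120,50),(85,255,255)),r=((0,150,80),(4,255,255)))
    for c,(lo,hi) in G.items():
        for n in CAM:
            m=cv2.morphologyEx(mask(n,lo,hi,roi[n]),cv2.MORPH_CLOSE,np.ones((3,3)))
            for cnt in cv2.findContours(m,cv2.RETR_EXTERNAL,cv2.CHAIN_APPROX_NONE)[0]:
                if cv2.contourArea(cnt)<80: continue
                P=np.array([atz(n,p,.058)[:2] for p in cnt[:,0]]);r=cv2.minAreaRect((P*1000).astype(np.float32))
                print(n,c,'ctr',np.array(r[0])/1000,'size',np.round(r[1],0),'ang',round(r[2],1))
E
python3 - <<'E'
from mods import *
print(CAM.keys());mods()
for n,(p,f) in tote([.557,.02,1.61]).items(): print(n,p,f,clear(p))
for k,z in(('hook_grip',.07),('hook_tip',.007)):
    for n in CAM: print(k,n,[(r['score'],atz(n,r['uv'],z)) for r in pinpoint(n,k)[:1]])
im=np.hstack([cv2.resize(CAM[n]['image'][:,:,::-1],(400,300),interpolation=cv2.INTER_AREA) for n in CAM]);cv2.imwrite('pics/m1.png',im)
E
```

```text
dict_keys(['top', 'side'])
top g ctr [0.5515 0.0665] size [29. 34.] ang 0.3
top g ctr [ 0.626  -0.0007] size [34. 28.] ang 89.9
side g ctr [0.5559 0.0676] size [29. 34.] ang 3.6
side g ctr [ 0.6294 -0.0002] size [30. 35.] ang 1.1
side g ctr [ 0.4853 -0.2269] size [117.  74.] ang 34.1
top r ctr [0.3647 0.059 ] size [24. 30.] ang 26.2
top r ctr [ 0.482  -0.0025] size [33. 29.] ang 89.9
top r ctr [ 0.5555 -0.0027] size [30. 36.] ang 5.6
top r ctr [ 0.507  -0.1591] size [ 68. 219.] ang 89.9
side r ctr [0.3689 0.061 ] size [25. 31.] ang 27.1
side r ctr [ 0.4861 -0.0011] size [36. 30.] ang 87.8
side r ctr [ 0.5601 -0.0015] size [30. 36.] ang 5.5
side r ctr [ 0.5096 -0.1517] size [219.  68.] ang 3.5
top [0.553  0.0176 1.6054] 0.011877809746448253 0.026913880189030265
side [0.5579 0.0184 1.6071] 0.027650779914973334 0.02662207875203474
hook_grip top [(0.85, array([ 0.5214, -0.3925,  0.07  ]))]
hook_grip side [(0.61, array([ 0.5301, -0.3862,  0.07  ]))]
hook_tip top [(0.86, array([ 0.6847, -0.4329,  0.007 ]))]
hook_tip side [(0.92, array([ 0.6881, -0.4264,  0.007 ]))]
```

View pics/m1.png

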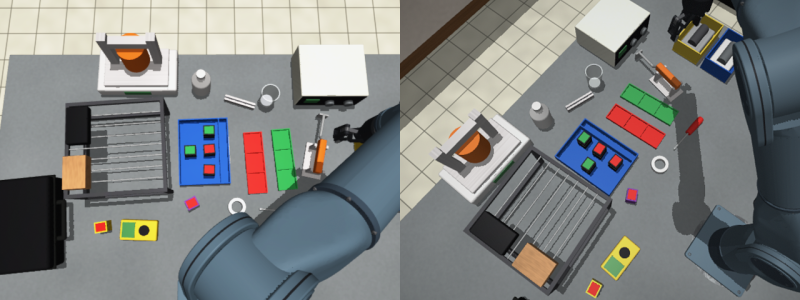

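Emit:
carry_out(
  fingers=[0,0,0,0,0.4,0.4,0.4,0.4],
  travel=[
    [0.004,0.03,0],
    [0.008,0.065,0],
    [0.012,0.1,0],
    [0.016,0.135,0],
    [0.02,0.17,0],
    [0.024,0.205,0],
    [0.028,0.24,0],
    [0.028,0.275,0],
  ],
  twist=[
    [0,0,0.13],
    [0,0,0.26],
    [0,0,0.39],
    [0,0,0.52],
    [0,0,0.65],
    [0,0,0.78],
    [0,0,0.91],
    [0,0,1.04],
  ],
)

```text
time: 22.4
tcp_pos: [0.5532, -0.1128, 0.2903]
tcp_rot: [[0.682, 0.732, -0.002], [0.732, -0.682, -0.0], [-0.001, -0.001, -1.0]]
contact_force: [0.8, -0.4, -0.1]
opening: 0.604
gripper_force: 0.0
```

Emit:
carry_out(
  fingers=[0.4,0.4,0.4,0.4,0.4,0.4,0.4,0.4],
  travel=[
    [0,0.035,0],
    [0,0.07,0],
    [0,0.105,0],
    [0,0.14,0],
    [0,0.17,0],
    [0,0.182,-0.04],
    [0,0.182,-0.08],
    [0,0.182,-0.1],
  ],
  twist=[
    [0,0,0.13],
    [0,0,0.26],
    [0,0,0.39],
    [0,0,0.52],
    [0,0,0.65],
    [0,0,0.77],
    [0,0,0.77],
    [0,0,0.77],
  ],
)

```text
time: 23.2
tcp_pos: [0.5508, 0.0678, 0.1872]
tcp_rot: [[-0.016, 1.0, -0.006], [1.0, 0.016, -0.001], [-0.001, -0.006, -1.0]]
contact_force: [-0.6, -0.3, -0.0]
opening: 0.594
gripper_force: 0.0
```

Emit:
carry_out(
  fingers=[0.4,0.4,0.4],
  travel=[
    [0,0,-0.04],
    [0,0,-0.08],
    [0,0,-0.08],
  ],
  twist=[
    [0,0,0],
    [0,0,0],
    [0,0,0],
  ],
)

```text
time: 23.5
tcp_pos: [0.5487, 0.0668, 0.106]
tcp_rot: [[-0.014, 1.0, -0.012], [1.0, 0.014, -0.003], [-0.002, -0.012, -1.0]]
contact_force: [-1.0, 0.1, -0.1]
opening: 0.599
gripper_force: 0.0
```

Run:
```python
from mods import *
o=get_obs();R=o['tcp_rot'];print(o['tcp_pos'],np.degrees(np.arctan2(R[1,1],R[0,1])),o['opening'])
mods(dict(top=(150,160,380,345),side=(160,170,345,420)))
im=np.hstack([cv2.resize(CAM[n]['image'][b:b+200,a:a+200,::-1],(400,400),interpolation=cv2.INTER_CUBIC) for n,(a,b) in (('top',(250,130)),('side',(200,170)))]);cv2.imwrite('pics/m2.png',im)
```

```text
[0.5531 0.067  0.1111] 0.7849754648027165 0.5982433747648235
top g ctr [ 0.626  -0.0007] size [34. 28.] ang 89.9
side g ctr [0.5556 0.0721] size [29. 27.] ang 2.8
top r ctr [ 0.482  -0.0025] size [33. 29.] ang 89.9
top r ctr [ 0.5555 -0.0027] size [30. 36.] ang 5.6
side r ctr [0.4939 0.0061] size [18. 41.] ang 37.2
side r ctr [ 0.5538 -0.0027] size [26. 37.] ang 33.7
```

View pics/m2.png

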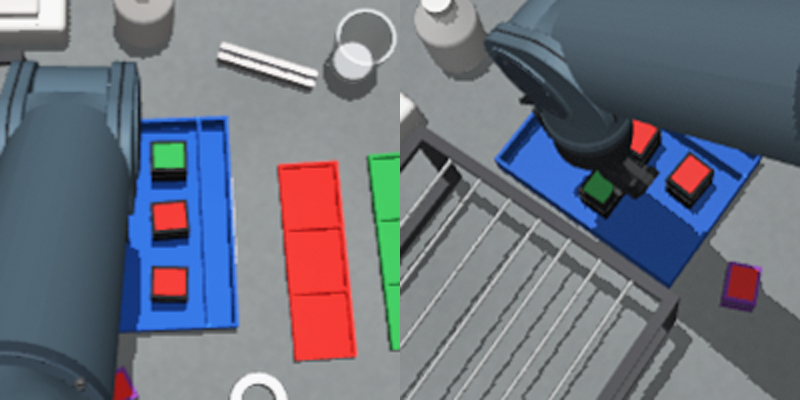

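Emit:
carry_out(
  fingers=[0.4,0.4,0.4,0.4,0.4],
  travel=[
    [0,0,-0.03],
    [0,0,-0.055],
    [0,0,-0.075],
    [0,0,-0.085],
    [0,0,-0.085],
  ],
  twist=[
    [0,0,0],
    [0,0,0],
    [0,0,0],
    [0,0,0],
    [0,0,0],
  ],
)

```text
time: 24.1
tcp_pos: [0.5542, 0.0675, 0.0269]
tcp_rot: [[-0.014, 1.0, 0.0], [1.0, 0.014, 0.0], [0.0, 0.0, -1.0]]
contact_force: [-1.3, -0.0, 0.1]
opening: 0.599
gripper_force: 0.0
```

Emit:
carry_out(
  fingers=[0.7,1,1,1,1,1,1,1],
  travel=[
    [0,0,0],
    [0,0,0],
    [0,0,0],
    [0,0,0],
    [0,0,0.01],
    [0,0,0.04],
    [0,0,0.08],
    [0,0,0.12],
  ],
  twist=[
    [0,0,0],
    [0,0,0],
    [0,0,0],
    [0,0,0],
    [0,0,0],
    [0,0,0],
    [0,0,0],
    [0,0,0],
  ],
)

```text
time: 24.9
tcp_pos: [0.5533, 0.0672, 0.1483]
tcp_rot: [[-0.014, 1.0, -0.0], [1.0, 0.014, -0.0], [-0.0, -0.0, -1.0]]
contact_force: [0.2, -0.4, -0.8]
opening: 0.411
gripper_force: 59.9
```

Emit:
carry_out(
  fingers=[1,1,1,1,1,1,1,1],
  travel=[
    [0.005,-0.035,0],
    [0.012,-0.08,0],
    [0.019,-0.125,0],
    [0.026,-0.17,0],
    [0.033,-0.215,0],
    [0.04,-0.26,0],
    [0.047,-0.305,0],
    [0.05,-0.342,0],
  ],
  twist=[
    [0,0,0],
    [0,0,0],
    [0,0,0],
    [0,0,0],
    [0,0,0],
    [0,0,0],
    [0,0,0],
    [0,0,0],
  ],
)

```text
time: 25.7
tcp_pos: [0.6037, -0.2777, 0.1475]
tcp_rot: [[-0.013, 1.0, 0.001], [1.0, 0.013, -0.001], [-0.001, 0.001, -1.0]]
contact_force: [1.8, -0.0, -0.9]
opening: 0.411
gripper_force: 60.0
```

Emit:
carry_out(
  fingers=[1,1,1,1,1,1,1,1],
  travel=[
    [0,0,-0.02],
    [0,0,-0.05],
    [0,0,-0.08],
    [0,0,-0.1],
    [0,0,-0.11],
    [0,0,-0.117],
    [0,0,-0.12],
    [0,0,-0.12],
  ],
  twist=[
    [0,0,0],
    [0,0,0],
    [0,0,0],
    [0,0,0],
    [0,0,0],
    [0,0,0],
    [0,0,0],
    [0,0,0],
  ],
)

```text
time: 26.5
tcp_pos: [0.6043, -0.275, 0.0282]
tcp_rot: [[-0.014, 1.0, 0.001], [1.0, 0.014, -0.0], [-0.0, 0.001, -1.0]]
contact_force: [-2.8, 1.6, 5.2]
opening: 0.409
gripper_force: 60.4
```

Emit:
carry_out(
  fingers=[0.8,0.6,0.4,0.4,0.4,0.4,0.4,0.4],
  travel=[
    [0,0,0],
    [0,0,0],
    [0,0,0],
    [0,0,0],
    [0,0,0.02],
    [0,0,0.06],
    [0,0,0.1],
    [0,0,0.14],
  ],
  twist=[
    [0,0,0],
    [0,0,0],
    [0,0,0],
    [0,0,0],
    [0,0,0],
    [0,0,0],
    [0,0,0],
    [0,0,0],
  ],
)

```text
time: 27.3
tcp_pos: [0.6037, -0.2747, 0.1679]
tcp_rot: [[-0.014, 1.0, 0.0], [1.0, 0.014, -0.0], [-0.0, 0.0, -1.0]]
contact_force: [0.5, 1.1, 0.1]
opening: 0.597
gripper_force: 0.0
```

Run:
```python
from mods import *
o=get_obs();print(o['tcp_pos'])
mods(dict(top=(150,160,380,345),side=(160,170,345,420)))
```

```text
[ 0.6075 -0.2768  0.173 ]
top g ctr [ 0.626  -0.0007] size [34. 28.] ang 89.9
side g ctr [ 0.6293 -0.0002] size [30. 35.] ang 0.8
top r ctr [0.3647 0.059 ] size [24. 30.] ang 26.2
top r ctr [ 0.482  -0.0025] size [33. 29.] ang 89.9
top r ctr [ 0.5555 -0.0027] size [30. 36.] ang 5.6
side r ctr [0.4939 0.0061] size [18. 41.] ang 37.2
side r ctr [ 0.5601 -0.0015] size [30. 36.] ang 5.5
side r ctr [ 0.6079 -0.1318] size [32. 66.] ang 37.2
```

Emit:
carry_out(
  fingers=[0.4,0.4,0.4,0.4,0.4,0.4,0.4,0.4],
  travel=[
    [0.003,0.04,0],
    [0.007,0.085,0],
    [0.011,0.13,0],
    [0.015,0.175,0],
    [0.019,0.22,0],
    [0.023,0.255,-0.01],
    [0.0245,0.2743,-0.04],
    [0.0245,0.2743,-0.06],
  ],
  twist=[
    [0,0,0],
    [0,0,0],
    [0,0,0],
    [0,0,0],
    [0,0,0],
    [0,0,0],
    [0,0,0],
    [0,0,0],
  ],
)

```text
time: 28.2
tcp_pos: [0.628, 0.0053, 0.1044]
tcp_rot: [[-0.02, 1.0, -0.001], [1.0, 0.02, 0.003], [0.003, -0.001, -1.0]]
contact_force: [-0.4, 0.2, -0.2]
opening: 0.599
gripper_force: 0.0
```

Emit:
carry_out(
  fingers=[0.4,0.4,0.4,0.4,0.4,0.4],
  travel=[
    [0,0,0],
    [0,0,-0.03],
    [0,0,-0.055],
    [0,0,-0.072],
    [0,0,-0.081],
    [0,0,-0.081],
  ],
  twist=[
    [0,0,0],
    [0,0,0],
    [0,0,0],
    [0,0,0],
    [0,0,0],
    [0,0,0],
  ],
)

```text
time: 28.8
tcp_pos: [0.6279, -0.0007, 0.0248]
tcp_rot: [[-0.014, 1.0, -0.001], [1.0, 0.014, -0.0], [-0.0, -0.001, -1.0]]
contact_force: [-0.0, -0.3, 0.3]
opening: 0.601
gripper_force: 0.0
```

Emit:
carry_out(
  fingers=[0.7,1,1,1,1,1,1,1],
  travel=[
    [0,0,0],
    [0,0,0],
    [0,0,0],
    [0,0,0],
    [0,0,0.01],
    [0,0,0.04],
    [0,0,0.08],
    [0,0,0.12],
  ],
  twist=[
    [0,0,0],
    [0,0,0],
    [0,0,0],
    [0,0,0],
    [0,0,0],
    [0,0,0],
    [0,0,0],
    [0,0,0],
  ],
)

```text
time: 29.6
tcp_pos: [0.6276, -0.0002, 0.1468]
tcp_rot: [[-0.014, 1.0, -0.001], [1.0, 0.014, -0.0], [-0.0, -0.001, -1.0]]
contact_force: [0.6, -1.0, -0.2]
opening: 0.409
gripper_force: 60.2
```

Emit:
carry_out(
  fingers=[1,1,1,1,1,1,1,1],
  travel=[
    [-0.015,-0.025,0],
    [-0.038,-0.063,0],
    [-0.062,-0.102,0],
    [-0.086,-0.142,0],
    [-0.11,-0.182,0],
    [-0.134,-0.222,0],
    [-0.157,-0.26,0],
    [-0.174,-0.287,0],
  ],
  twist=[
    [0,0,0],
    [0,0,0],
    [0,0,0],
    [0,0,0],
    [0,0,0],
    [0,0,0],
    [0,0,0],
    [0,0,0],
  ],
)

```text
time: 30.4
tcp_pos: [0.452, -0.2901, 0.146]
tcp_rot: [[-0.011, 1.0, -0.0], [1.0, 0.011, -0.001], [-0.001, -0.0, -1.0]]
contact_force: [0.5, -0.2, 0.2]
opening: 0.411
gripper_force: 60.2
```

Emit:
carry_out(
  fingers=[1,1,1,1,1,1,1,1],
  travel=[
    [0,0,-0.02],
    [0,0,-0.05],
    [0,0,-0.08],
    [0,0,-0.1],
    [0,0,-0.11],
    [0,0,-0.117],
    [0,0,-0.119],
    [0,0,-0.119],
  ],
  twist=[
    [0,0,0],
    [0,0,0],
    [0,0,0],
    [0,0,0],
    [0,0,0],
    [0,0,0],
    [0,0,0],
    [0,0,0],
  ],
)

```text
time: 31.2
tcp_pos: [0.4547, -0.2876, 0.027]
tcp_rot: [[-0.014, 1.0, 0.001], [1.0, 0.014, -0.001], [-0.001, 0.001, -1.0]]
contact_force: [0.4, 0.0, -0.6]
opening: 0.412
gripper_force: 60.4
```

Emit:
carry_out(
  fingers=[0.8,0.6,0.4,0.4,0.4,0.4,0.4,0.4],
  travel=[
    [0,0,0],
    [0,0,0],
    [0,0,0],
    [0,0,0],
    [0,0,0.02],
    [0,0,0.06],
    [0,0,0.1],
    [0,0,0.14],
  ],
  twist=[
    [0,0,0],
    [0,0,0],
    [0,0,0],
    [0,0,0],
    [0,0,0],
    [0,0,0],
    [0,0,0],
    [0,0,0],
  ],
)

```text
time: 32.0
tcp_pos: [0.4539, -0.2872, 0.1678]
tcp_rot: [[-0.014, 1.0, -0.0], [1.0, 0.014, 0.0], [0.0, -0.0, -1.0]]
contact_force: [0.7, -0.5, -0.1]
opening: 0.599
gripper_force: 0.0
```

Run:
```python
from mods import *
o=get_obs();print(o['tcp_pos'])
mods(dict(top=(150,160,380,345),side=(160,170,345,420)))
```

```text
[ 0.4572 -0.2894  0.1714]
top r ctr [0.3647 0.059 ] size [24. 30.] ang 26.2
top r ctr [ 0.482  -0.0025] size [33. 29.] ang 89.9
top r ctr [ 0.5555 -0.0027] size [30. 36.] ang 5.6
side r ctr [0.4939 0.0061] size [18. 41.] ang 37.2
side r ctr [ 0.5601 -0.0015] size [30. 36.] ang 5.5
side r ctr [ 0.6079 -0.1318] size [32. 66.] ang 37.2
```

Emit:
carry_out(
  fingers=[0.4,0.4,0.4,0.4,0.4,0.4,0.4,0.4],
  travel=[
    [0.013,0.035,0],
    [0.029,0.08,0],
    [0.045,0.125,0],
    [0.062,0.17,0],
    [0.078,0.215,0],
    [0.095,0.26,-0.01],
    [0.104,0.285,-0.04],
    [0.104,0.285,-0.06],
  ],
  twist=[
    [0,0,0.01],
    [0,0,0.02],
    [0,0,0.03],
    [0,0,0.04],
    [0,0,0.05],
    [0,0,0.06],
    [0,0,0.07],
    [0,0,0.08],
  ],
)

```text
time: 32.9
tcp_pos: [0.5589, 0.0039, 0.1044]
tcp_rot: [[-0.102, 0.995, -0.0], [0.995, 0.102, 0.003], [0.003, 0.0, -1.0]]
contact_force: [-0.3, 0.2, -0.5]
opening: 0.599
gripper_force: 0.0
```

Emit:
carry_out(
  fingers=[0.4,0.4,0.4,0.4,0.4,0.4],
  travel=[
    [0,0,0],
    [0,0,-0.03],
    [0,0,-0.055],
    [0,0,-0.072],
    [0,0,-0.081],
    [0,0,-0.081],
  ],
  twist=[
    [0,0,0],
    [0,0,0],
    [0,0,0],
    [0,0,0],
    [0,0,0],
    [0,0,0],
  ],
)

```text
time: 33.5
tcp_pos: [0.5578, -0.0032, 0.025]
tcp_rot: [[-0.092, 0.996, -0.001], [0.996, 0.092, -0.0], [-0.0, -0.001, -1.0]]
contact_force: [-0.6, -0.7, -0.5]
opening: 0.6
gripper_force: 0.0
```

Emit:
carry_out(
  fingers=[0.7,1,1,1,1,1,1,1],
  travel=[
    [0,0,0],
    [0,0,0],
    [0,0,0],
    [0,0,0],
    [0,0,0.01],
    [0,0,0.04],
    [0,0,0.08],
    [0,0,0.12],
  ],
  twist=[
    [0,0,0],
    [0,0,0],
    [0,0,0],
    [0,0,0],
    [0,0,0],
    [0,0,0],
    [0,0,0],
    [0,0,0],
  ],
)

```text
time: 34.3
tcp_pos: [0.5576, -0.0023, 0.147]
tcp_rot: [[-0.094, 0.996, -0.001], [0.996, 0.094, -0.0], [-0.0, -0.001, -1.0]]
contact_force: [0.9, -0.1, -0.4]
opening: 0.413
gripper_force: 60.2
```

Emit:
carry_out(
  fingers=[1,1,1,1,1,1,1,1],
  travel=[
    [0.006,-0.03,0],
    [0.014,-0.07,0],
    [0.022,-0.11,0],
    [0.029,-0.145,0],
    [0.033,-0.166,0],
    [0.033,-0.166,-0.02],
    [0.033,-0.166,-0.05],
    [0.033,-0.166,-0.08],
  ],
  twist=[
    [0,0,0],
    [0,0,0],
    [0,0,0],
    [0,0,0],
    [0,0,0],
    [0,0,0],
    [0,0,0],
    [0,0,0],
  ],
)

```text
time: 35.1
tcp_pos: [0.5916, -0.1684, 0.0654]
tcp_rot: [[-0.094, 0.996, 0.001], [0.996, 0.094, -0.0], [-0.0, 0.001, -1.0]]
contact_force: [-0.2, 1.0, -1.2]
opening: 0.409
gripper_force: 60.2
```

Emit:
carry_out(
  fingers=[1,1,1,1,1],
  travel=[
    [0,0,-0.015],
    [0,0,-0.028],
    [0,0,-0.036],
    [0,0,-0.039],
    [0,0,-0.039],
  ],
  twist=[
    [0,0,0],
    [0,0,0],
    [0,0,0],
    [0,0,0],
    [0,0,0],
  ],
)

```text
time: 35.6
tcp_pos: [0.5919, -0.1685, 0.0271]
tcp_rot: [[-0.094, 0.996, 0.001], [0.996, 0.094, -0.0], [-0.0, 0.001, -1.0]]
contact_force: [-0.3, -0.3, -1.0]
opening: 0.407
gripper_force: 60.4
```

Emit:
carry_out(
  fingers=[0.8,0.6,0.4,0.4,0.4,0.4,0.4,0.4],
  travel=[
    [0,0,0],
    [0,0,0],
    [0,0,0],
    [0,0,0],
    [0,0,0.02],
    [0,0,0.06],
    [0,0,0.1],
    [0,0,0.14],
  ],
  twist=[
    [0,0,0],
    [0,0,0],
    [0,0,0],
    [0,0,0],
    [0,0,0],
    [0,0,0],
    [0,0,0],
    [0,0,0],
  ],
)

```text
time: 36.4
tcp_pos: [0.591, -0.1683, 0.1678]
tcp_rot: [[-0.094, 0.996, -0.0], [0.996, 0.094, -0.0], [-0.0, -0.0, -1.0]]
contact_force: [0.1, 0.1, -0.1]
opening: 0.597
gripper_force: 0.0
```

Run:
```python
from mods import *
o=get_obs();print(o['tcp_pos'])
mods(dict(top=(150,160,380,345),side=(160,170,420,420)))
```

```text
[ 0.5949 -0.1697  0.1723]
side g ctr [ 0.4952 -0.224 ] size [94. 59.] ang 37.9
top r ctr [0.3647 0.059 ] size [24. 30.] ang 26.2
top r ctr [0.511  0.0351] size [29. 33.] ang 0.0
side r ctr [0.3689 0.061 ] size [25. 31.] ang 27.1
side r ctr [0.5157 0.0363] size [30. 36.] ang 1.5
side r ctr [ 0.5096 -0.1514] size [219.  73.] ang 1.9
```

Emit:
carry_out(
  fingers=[0.4,0.4,0.4,0.4,0.4,0.4,0.4,0.4],
  travel=[
    [-0.013,0.035,0],
    [-0.028,0.075,0],
    [-0.043,0.115,0],
    [-0.058,0.155,0],
    [-0.073,0.192,0],
    [-0.077,0.204,-0.01],
    [-0.077,0.204,-0.04],
    [-0.077,0.204,-0.06],
  ],
  twist=[
    [0,0,-0.01],
    [0,0,-0.02],
    [0,0,-0.03],
    [0,0,-0.04],
    [0,0,-0.05],
    [0,0,-0.06],
    [0,0,-0.07],
    [0,0,-0.075],
  ],
)

```text
time: 37.3
tcp_pos: [0.5137, 0.0359, 0.1047]
tcp_rot: [[-0.02, 1.0, -0.001], [1.0, 0.02, -0.0], [-0.0, -0.001, -1.0]]
contact_force: [0.4, 0.0, 0.1]
opening: 0.6
gripper_force: 0.0
```

Emit:
carry_out(
  fingers=[0.4,0.4,0.4,0.4,0.4,0.4],
  travel=[
    [0,0,0],
    [0,0,-0.03],
    [0,0,-0.055],
    [0,0,-0.072],
    [0,0,-0.081],
    [0,0,-0.081],
  ],
  twist=[
    [0,0,0],
    [0,0,0],
    [0,0,0],
    [0,0,0],
    [0,0,0],
    [0,0,0],
  ],
)

```text
time: 37.9
tcp_pos: [0.5141, 0.0352, 0.0249]
tcp_rot: [[-0.018, 1.0, -0.001], [1.0, 0.018, -0.0], [-0.0, -0.001, -1.0]]
contact_force: [-0.0, 0.4, 0.0]
opening: 0.605
gripper_force: 0.0
```

Emit:
carry_out(
  fingers=[0.7,1,1,1,1,1,1,1],
  travel=[
    [0,0,0],
    [0,0,0],
    [0,0,0],
    [0,0,0],
    [0,0,0.01],
    [0,0,0.04],
    [0,0,0.08],
    [0,0,0.12],
  ],
  twist=[
    [0,0,0],
    [0,0,0],
    [0,0,0],
    [0,0,0],
    [0,0,0],
    [0,0,0],
    [0,0,0],
    [0,0,0],
  ],
)

```text
time: 38.7
tcp_pos: [0.5135, 0.0356, 0.1469]
tcp_rot: [[-0.019, 1.0, -0.001], [1.0, 0.019, -0.0], [-0.0, -0.001, -1.0]]
contact_force: [0.2, 0.8, -0.8]
opening: 0.414
gripper_force: 60.1
```

Emit:
carry_out(
  fingers=[1,1,1,1,1,1,1,1],
  travel=[
    [-0.01,-0.03,0],
    [-0.023,-0.068,0],
    [-0.037,-0.108,0],
    [-0.051,-0.148,0],
    [-0.064,-0.186,0],
    [-0.073,-0.213,0],
    [-0.073,-0.213,-0.03],
    [-0.073,-0.213,-0.07],
  ],
  twist=[
    [0,0,0],
    [0,0,0],
    [0,0,0],
    [0,0,0],
    [0,0,0],
    [0,0,0],
    [0,0,0],
    [0,0,0],
  ],
)

```text
time: 39.5
tcp_pos: [0.4429, -0.179, 0.0767]
tcp_rot: [[-0.017, 1.0, 0.006], [1.0, 0.017, -0.001], [-0.002, 0.005, -1.0]]
contact_force: [1.1, 1.1, -1.0]
opening: 0.414
gripper_force: 60.1
```

Emit:
carry_out(
  fingers=[1,1,1,1,1,1],
  travel=[
    [0,0,-0.02],
    [0,0,-0.034],
    [0,0,-0.043],
    [0,0,-0.048],
    [0,0,-0.049],
    [0,0,-0.049],
  ],
  twist=[
    [0,0,0],
    [0,0,0],
    [0,0,0],
    [0,0,0],
    [0,0,0],
    [0,0,0],
  ],
)

```text
time: 40.1
tcp_pos: [0.4417, -0.1774, 0.0268]
tcp_rot: [[-0.019, 1.0, 0.001], [1.0, 0.019, -0.0], [-0.0, 0.001, -1.0]]
contact_force: [-0.4, -1.2, -0.7]
opening: 0.414
gripper_force: 60.1
```

Emit:
carry_out(
  fingers=[0.8,0.6,0.4,0.4,0.4,0.4,0.4,0.4],
  travel=[
    [0,0,0],
    [0,0,0],
    [0,0,0],
    [0,0,0],
    [0,0,0.02],
    [0,0,0.06],
    [0,0,0.1],
    [0,0,0.14],
  ],
  twist=[
    [0,0,0],
    [0,0,0],
    [0,0,0],
    [0,0,0],
    [0,0,0],
    [0,0,0],
    [0,0,0],
    [0,0,0],
  ],
)

```text
time: 40.9
tcp_pos: [0.4408, -0.1772, 0.1678]
tcp_rot: [[-0.019, 1.0, -0.0], [1.0, 0.019, -0.0], [0.0, -0.0, -1.0]]
contact_force: [0.0, 0.5, 1.1]
opening: 0.601
gripper_force: 0.0
```

Emit:
carry_out(
  fingers=[0,0,0,0,0,0,0,0],
  travel=[
    [0.01,0.03,0.04],
    [0.02,0.07,0.07],
    [0.03,0.115,0.09],
    [0.04,0.16,0.1],
    [0.04,0.21,0.1],
    [0.03,0.255,0.1],
    [0.01,0.3,0.1],
    [0,0.34,0.1],
  ],
  twist=[
    [0,0,0],
    [0,0,0],
    [0,0,0],
    [0,0,0],
    [0,0,0],
    [0,0,0],
    [0,0,0],
    [0,0,0],
  ],
)

```text
time: 41.7
tcp_pos: [0.4395, 0.1648, 0.2663]
tcp_rot: [[-0.02, 1.0, -0.001], [1.0, 0.02, 0.0], [0.0, -0.001, -1.0]]
contact_force: [0.6, -0.1, -0.2]
opening: 0.998
gripper_force: 0.0
```

Emit:
carry_out(
  fingers=[0,0,0,0,0,0,0],
  travel=[
    [-0.01,0.045,0],
    [-0.02,0.09,0],
    [-0.04,0.13,0],
    [-0.06,0.17,0],
    [-0.08,0.2,0],
    [-0.1,0.23,0],
    [-0.1,0.23,0],
  ],
  twist=[
    [0,0,0.1],
    [0,0,0.2],
    [0,0,0.3],
    [0,0,0.4],
    [0,0,0.5],
    [0,0,0.5],
    [0,0,0.5],
  ],
)

```text
time: 42.4
tcp_pos: [0.3372, 0.3972, 0.2662]
tcp_rot: [[-0.503, 0.864, -0.002], [0.864, 0.503, 0.002], [0.003, -0.0, -1.0]]
contact_force: [-0.3, -0.9, 0.1]
opening: 1.001
gripper_force: 0.0
```

Run:
```python
from tote import *
for n,(p,f) in tote([.557,.02,1.61]).items(): print(n,p,f,clear(p))
o=get_obs();print(o['time'],o['tcp_pos'])
cv2.imwrite('pics/end.png',np.hstack([cv2.resize(CAM[n]['image'][b:b+200,a:a+200,::-1],(400,400),interpolation=cv2.INTER_CUBIC) for n,(a,b) in (('top',(350,150)),('side',(300,70)))]))
cv2.imwrite('pics/end2.png',np.hstack([cv2.resize(CAM[n]['image'][:,:,::-1],(400,300),interpolation=cv2.INTER_AREA) for n in CAM]))
for k,z in(('hook_grip',.07),('hook_tip',.007)):
    for n in CAM: print(k,n,[(r['score'],atz(n,r['uv'],z)) for r in pinpoint(n,k)[:1]])
```

```text
top [0.5532 0.0175 1.6089] 0.011801631576464078 0.027434009488735814
side [0.5579 0.0184 1.6071] 0.02760737429000193 0.02662207875203474
42.5 [0.3407 0.3929 0.2661]
hook_grip top [(0.79, array([ 0.5208, -0.3947,  0.07  ]))]
hook_grip side [(0.72, array([ 0.528 , -0.3865,  0.07  ]))]
hook_tip top [(0.73, array([ 0.6837, -0.4235,  0.007 ]))]
hook_tip side [(0.88, array([ 0.6954, -0.4366,  0.007 ]))]
```

View pics/end.png

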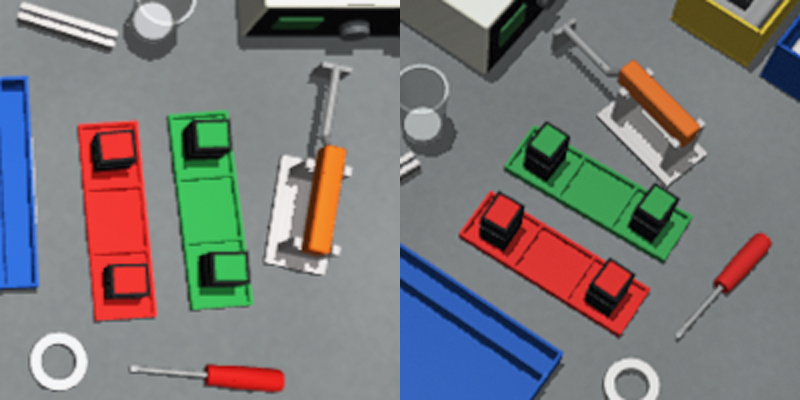

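View pics/end2.png

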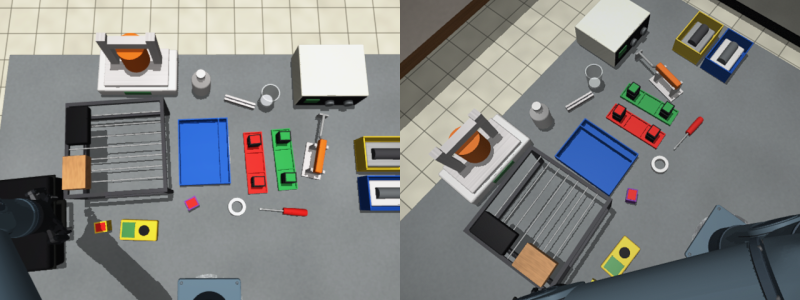

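All four modules stand in matching trays, the tote is empty and clear of the rack, and the hook is on its rest.

```bash
python3 -c "
from workcell import *
print(hand_in())"
```

```text
the job is handed in; nothing more can be done
None
```

The job is handed in: the tote is out of the rack with about 3 cm of clearance, the hook is back on its rest, and the four modules found stand upright in their trays, two green in pass and two red in reject.

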